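# Clip a repaired circuit board into the transport rack

### The arm

A 7-joint arm with a two-finger parallel gripper is mounted at the origin on a cart in front of the work surface, level with it; the furniture and walls round the work are solid. World frame = base frame: x ahead of the robot, y to its left, z up, the work surface at z = 0. Lengths are in m, angles in degrees, forces in N, time in s.
With the tool pointing down it reaches from about 0.425 to 0.875 m from the base axis. Payload 4.7 kg.
Tool frame: the origin (TCP) lies midway between the tips of the shut fingers; the grasp point (between the pads) lies 19 mm behind it (env.grip_depth is the distance from the TCP to the grasp point, in m); z points along the fingers, y is the line along which they close (so a half turn about z gives the same grasp; the last joint's range is limited). The gripper opens to 87 mm and grips with 3 to 60 N. Pads are 19 mm wide; open, the fingers measure 117 mm over their backs; the gripper's body (75 mm by 190 mm) begins 51 mm behind the grasp point.
Start: joints at [70.136, 18.392, -4.016, 83.108, 1.295, 78.541, -3.26], TCP at [0.229, -0.608, 0.223] pointing down, gripper open.
Joint ranges: [-163.93, 163.93], [-17.29, 119.83], [-79.2, 71.16], [3.27, 140.29], [-89.18, 269.18], [5.43, 117.66], [-154.24, 154.24]. Speed limits (degrees/s): [147.25, 147.25, 180, 180, 180, 180, 180].

### API

Orientations are given as [roll, pitch, yaw] about the fixed x, y, z axes, in that order (R = Rz(yaw) Ry(pitch) Rx(roll)).
In Python, from cell import get_obs, optics, env, nets gives the robot as it stands.
- The arm moves only by the shell command python3 -m creep 'ROWS' [FORCE]. ROWS is JSON, a list of rows, each an object of numbers: "wx", "wy", "wz": the turn, a rotation vector about the tool's x, y, z in degrees; "tx", "ty", "tz": the shift along the tool's x, y, z in mm; "gripper": the opening, from -1 (shut) to 1 (fully open). A call has 1 to 5 rows; each row is the pose to reach, as a shift and turn from the pose commanded when the call began, along the tool's axes at that moment; what a row does not reach only later rows make up. A row lasts 1/12 s, in which the tool goes at most 41.7 mm and 7.16 degrees, less where a joint would pass 70% of its speed; a pose out of reach is approached as far as the arm can. A call with a gripper value outside its range is refused whole. The fingers move at their own pace and stop on an object; FORCE is the grip in N (left out, the last holds). Time passes only in rows, so rows that repeat a pose let the fingers close. It gives the time, the measured TCP pose, the force, the opening and the grip force at its end, in the units of the state.
- get_obs(): the state, without advancing time (a new reading comes with each control period).
- optics.read_camera(name): name is "side" or "top" or "wrist"; returns (picture, depth): 384x512x3 uint8, red, green, blue; 384x512 float32, m along the optical axis (not along the pixel's ray), 0 where there is no reading.
- optics.camera_info(name): a dict with "fovy" (degrees; the focal length in pixels is half the picture's height over the tangent of half this angle, whatever the lens; pixels are square), "cx", "cy" (the principal point, pixels), "k1" (the pictures are not rectified: a ray, as slopes to the right and down, at radius r is drawn at 1 + k1 r^2 times it, then the intrinsics apply), "R" (3x3) and "t" (3): a world point X has camera coordinates R X + t; the wrist camera has in their place "tool_from_camera" (4x4, takes a point from camera to tool coordinates, whose origin is the TCP and whose axes are the flange's). Camera axes: x right, y down, z forward; pixel columns grow to the right and rows downward; lengths in m; the calibration is good to about 2 mm. A picture is of the moment at which its call begins: read the wrist's pose just before it. camera_info takes no time and is no camera call.
- env.sign_off(): hands the job in; it is judged then, once.
Trained networks look in the newest picture that a camera, given by its name, has taken for a name from the list of things; names that differ only in an ending like _2 or _b are one class to them, and where a whole thing is asked for, a point or a joint stands for the part that bears it (a point fixed in the world has none). Each returns a list of dicts, best first, with "confidence" (0 to 1); they miss things now and then, are a little off and sometimes report something else, mostly with a low value. They report only what shows in the picture. A call takes as long as a camera call. They do not tell look-alikes from the thing itself.
- nets.look_for(query, camera): "point" ([x, y, z] in m, in world coordinates, good to about 4 mm: the middle of the surface that is visible of it).
- nets.place_of(query, camera): "point" ([x, y, z] in m, in world coordinates, good to about 4 mm: a listed point, or the origin of a listed thing).
The state is a dict: "time_s": time; "qpos": joint angles; "joint_velocities": joint speeds; "effort": joint torques, N m; "tool_pos": TCP position; "tool_rot": TCP orientation; "force": force on the tool from outside, world axes, zero at the start; "wrist_torque": the same for the moment, N m; "grip_width": finger opening in m; "grasp_force": force on a finger pad.
Only numpy, scipy, OpenCV 4.12 (cv2) and the standard library are available. Lean on these libraries where they do the work, as an engineer would, in place of code of your own. Each camera call takes 0.05 s, during which the arm holds its last target. There are 200 camera calls.

### The job

Take the large circuit board out of the slotted wooden block and clip it into the empty front slot of the aluminium transport rack, component side to the front like the board already behind it: lower its foot into the groove with the board leaning out to the front, slide it left along the groove until you feel the end stop, then swing it upright against the posts until both spring clips have snapped over its face. Do not force it, let go of it, and leave the small board and the other things on the bench where they are.

Things in the scene. Friction and masses are not known exactly. Their poses are not given: they have to be found in the camera images.
- board: Large circuit board, loose, 0.11 to 0.23 kg: green plate 120 wide x 104 high x 4 mm thick, upright in one groove of the wooden block. Origin: middle of the bottom (foot) edge, mid thickness; z up, y along the width, x through the thickness. Components stand up to 15 mm out of the -x (front) face, below 82 mm height; the +x face is flat. A notch 8.5 mm deep in each side edge, z = 61 to 71 mm.
- board_grip (a point): Middle of the large board's aluminium grip rail, 108 mm above its origin: 70 wide (y) x 16 high (z) x 10 mm thick (x), along the middle of the top edge and standing 12 mm above the plate. Take the board here, one finger before and one behind it.
- board_top (a point): Point of the large board at the middle of its plate's top edge (board x = 0, y = 0, z = 104 mm).
- board_face (a point): Point 10 mm in front of the middle of the large board, on its component side (board x = -10, y = 0, z = 52 mm).
- small_board: The other loose circuit board, 86 wide x 68 high x 4 mm thick, without grip rail, upright in the other groove of the wooden block, 54 mm before or behind the large one. It stays there. Origin: middle of its bottom edge; z up.
- stand: Slotted wooden block, fixed, 100 deep (x) x 140 wide (y) x 24 mm high, origin under its centre. Two grooves along y at x = -27 and +27 mm, 5.6 mm wide, 16 mm deep, floor 8 mm above the bench; which board stands in which groove varies.
- rack: Base of the aluminium transport rack, fixed: plate 172 x 184 mm, x = -45 to +127 mm. Origin on the bench under the middle of the front groove; x from front to back (boards go in towards +x), y along the grooves, z up. Two grooves along y at x = 0 (empty) and +85 mm. On it stands a frame of posts, 112 mm high, with pins, end stops and spring clips, and a board clipped in at the rear groove.
- slot (a point): Middle of the front groove's floor, 12 mm above the bench, axes as the rack's. Groove 12 mm deep, 176 long, open-ended; rear wall upright at x = +2 mm, front wall slopes from x = -3.5 mm at the floor to -9.5 mm at the top, so the foot enters along the board's own plane with its top leaning 0.3 to 0.4 rad to -x. A seated board has x = 0, z = 0 and the same axes here; y depends on the frame.
- groove_left (a point): Left (+y) end of the front groove's floor, y = +88 mm from the slot point. The frame is clamped by thumb screws anywhere within 16 mm either way of the middle along y; its place is not reported. Its end stop spans the groove near here, 14 to 30 mm above the floor: slide the leaning board's foot to +y until its left edge meets the stop; then its notches face the pins (0.3 mm from ideal).
- clip_left (a joint): Clip at the front slot's +y edge, hinged at its post, rad: 0 sprung in, 0.08 to 0.12 while the board's edge passes, 0 to 0.04 once snapped over a seated board. Its round nose (6 mm radius, 79 to 99 mm above the groove floor) reaches 2 mm over the edge. The board meets both noses leaning about 0.13 rad; roughly 8 to 16 N to +x at the grip rail snap it past; the clips then press it onto the posts.
- clip_right (a joint): The same for the clip at the -y edge. Each post (faces at x = +2 mm, 50 to 65 mm either side of the frame's middle) also has a pin of 5 mm diameter, 7.5 mm long, 66 mm above the groove floor, 56.5 mm from the middle, for a side notch of the board: play 2.5 mm in height, about 2.5 mm inward in y. A board lowered upright, or swung up at a wrong y, lands on the pins or posts.
- screwdriver: Screwdriver lying on the bench between block and rack, 24 mm across, 158 mm long; bystander. Origin under its centre.
- phone: Telephone lying on the bench, 165x81x11 mm; bystander. Origin under its centre.
- flat_pliers: Flat-nose pliers lying on the bench, 143x64x11 mm; bystander. Origin under their centre.
Mind the look-alikes: they are no part of the job. Leave any purple look-alike of the board alone.

How it is judged (in metres and radians):
At the end, for the whole second after the job is handed in: The large board is clipped in the front slot, components to the front: foot in the groove (within 3.5 mm of x = 0, on the floor within 4 mm, y within 20 mm), top edge within 3.5 mm of upright, square within 0.05 rad, both clips sprung in over its face (under 0.06 rad), at rest and let go (x of board in the frame of slot between -0.0035 and 0.0035 m and y of board in the frame of slot between -0.02 and 0.02 m and z of board in the frame of slot between -0.003 and 0.004 m and x of board_top in the frame of slot between -0.0035 and 0.0035 m and x of board_face in the frame of slot below 0 m and angle between the y axis of board and the y axis of slot, either way round below 0.05 rad and value of joint each of clip_left, clip_right below 0.06 rad and linear speed of board below 0.01 m/s); the robot touches nothing.
It fails at once if the board is forced: more than 70 N between it and the rack (contact force between board and rack above 70 N).
It fails at once if the small board shifted by more than 20 mm (distance of small_board from where it was at the start of the episode above 0.02 m).
It fails at once if the screwdriver shifted by more than 20 mm (distance of screwdriver from where it was at the start of the episode above 0.02 m).
It fails at once if the phone shifted by more than 20 mm (distance of phone from where it was at the start of the episode above 0.02 m).
It fails at once if the flat pliers shifted by more than 20 mm (distance of flat_pliers from where it was at the start of the episode above 0.02 m).
It also fails if it takes over 53 s, if anything falls off the work surface, if the arm or the gripper's body presses on something with over 40 N, if the wrist force passes 120 N, or if a joint passes its speed limit or range.

## Working session

There is one attempt and no reset: what is moved stays moved. The work goes in short steps, Python scripts to look and compute and a shell command to move; the robot and the scene stay as the last step left them, time stands still between calls to the robot, and variables do not carry over. Pictures are saved under pics/ and viewed, at most 10 in all, crops included, and the job is handed in when it is done.

```bash
mkdir -p pics; ls; cat > h.py <<'E'
import numpy as np, cv2
from cell import get_obs, optics, env, nets
from scipy.spatial.transform import Rotation as Ro
def snap(cam,fn=None):
    p,d=optics.read_camera(cam)
    if fn: cv2.imwrite('pics/'+fn,p[:,:,::-1])
    return p,d
def Rt(o):
    return Ro.from_euler('xyz',np.array(o['tool_rot']),degrees=True).as_matrix(),np.array(o['tool_pos'])
def world(cam,d,o=None):
    "HxWx3 world points"
    i=optics.camera_info(cam);f=192/np.tan(np.radians(i['fovy'])/2)
    v,u=np.mgrid[0:384,0:512].astype(float)
    K=np.array([[f,0,i['cx']],[0,f,i['cy']],[0,0,1]])
    x,y=(u-i['cx'])/f,(v-i['cy'])/f
    a,b=x.copy(),y.copy()
    for _ in range(15):
        s=1+i['k1']*(a*a+b*b);a,b=x/s,y/s
    P=np.stack([a*d,b*d,d],-1)
    if 'R' in i: return (P-np.array(i['t']))@np.array(i['R'])
    T=np.array(i['tool_from_camera']);R,t=Rt(o)
    return (P@T[:3,:3].T+T[:3,3])@R.T+t
E
python3 - <<'E'
from h import *
np.set_printoptions(precision=4,suppress=True)
o=get_obs();print(o['time_s'],o['tool_pos'],o['tool_rot'],o['grip_width'])
ims=[]
for c in ['top','side']:
    p,d=snap(c,c+'0.png')
    W=world(c,d);np.save(c+'0.npy',W)
    for q in ['board','board_grip','small_board','stand','rack','slot','groove_left','clip_left','clip_right','screwdriver','phone','flat_pliers']:
        print(c,q,[(np.round(r['point'],3).tolist(),round(r['confidence'],2)) for r in nets.place_of(q,c)][:3])
    ims.append(p)
import cv2
cv2.imwrite('pics/a.png',cv2.resize(np.vstack(ims)[:,:,::-1],(512,768))[:, :])
E
```

```text
pics
0.0 [ 0.2293 -0.6076  0.2215] [-179.891     0.0049   20.6748] 0.08687338392789515
top board [([0.557, -0.219, 0.009], 0.71), ([0.717, -0.183, -0.001], 0.53)]
top board_grip [([0.72, -0.186, 0.106], 0.9), ([0.556, -0.221, 0.112], 0.69), ([0.439, 0.47, -0.002], 0.21)]
top small_board [([0.499, -0.226, 0.012], 0.65)]
top stand [([0.529, -0.222, 0.001], 0.84)]
top rack [([0.489, 0.204, -0.002], 0.78)]
top slot [([0.491, 0.202, 0.013], 0.78), ([0.558, -0.22, 0.009], 0.21)]
top groove_left [([0.485, 0.297, 0.011], 0.71)]Traceback (most recent call last):
  File "<stdin>", line 9, in <module>
ValueError: it knows: board, board_face, board_grip, board_top, flat_pliers, groove_left, phone, rack, screwdriver, slot, small_board, stand
```

```bash
python3 - <<'E'
import cv2,os
for c in ['top','side']:
    p=cv2.imread(f'pics/{c}0.png'); cv2.imwrite(f'pics/{c}0b.png',cv2.resize(p,(800,600),interpolation=cv2.INTER_CUBIC))
E
```

```text
[ WARN:0@0.028] global loadsave.cpp:275 findDecoder imread_('pics/side0.png'): can't open/read file: check file path/integrity
Traceback (most recent call last):
cv2.error: OpenCV(4.12.0) /io/opencv/modules/imgproc/src/resize.cpp:4208: error: (-215:Assertion failed) !ssize.empty() in function 'resize'
```

View pics/top0b.png

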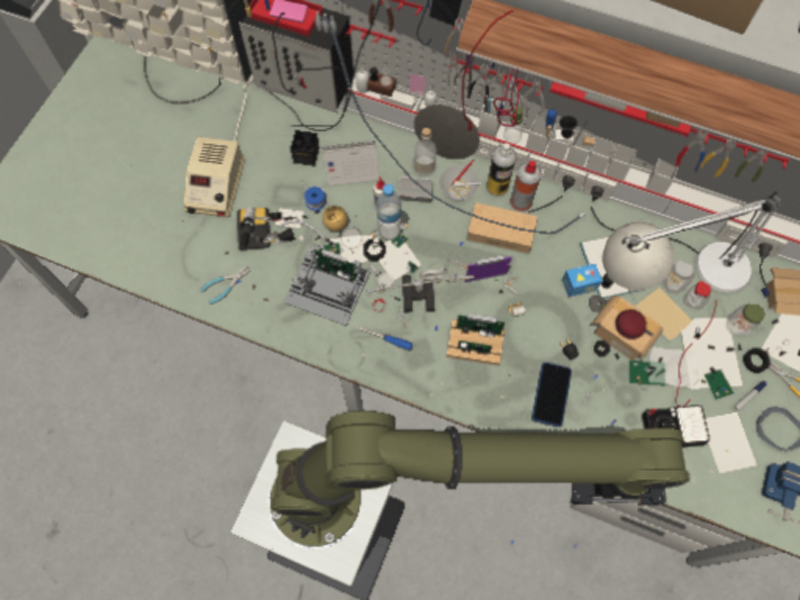

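The top view shows the wooden block at (475,338), with the large board in its rear groove. The purple look-alike is at (490,268) and the rack at (328,283), its front slot facing the robot.

```bash
python3 - <<'E'
from h import *
np.set_printoptions(precision=4,suppress=True)
p,d=snap('side');W=world('side',d);np.save('side0.npy',W)
cv2.imwrite('pics/side0b.png',cv2.resize(p[:,:,::-1],(800,600),interpolation=cv2.INTER_CUBIC))
for q in ['board','board_grip','board_face','small_board','stand','rack','slot','groove_left','screwdriver']:
    print(q,[(np.round(r['point'],3).tolist(),round(r['confidence'],2)) for r in nets.place_of(q,'side')][:3])
print(get_obs()['time_s'])
# grip rail top & stand orientation from both depth maps
T=np.load('top0.npy')
for n,W in (('top',T),('side',W)):
    P=W.reshape(-1,3)
    for name,c,zr,r in (('rail',(.557,-.220),(.09,.13),.05),('plate/stand top',(.529,-.222),(.018,.03),.09),('rackbase',(.53,.2),(.018,.03),.13),('rackframe',(.53,.2),(.1,.16),.13)):
        m=(np.hypot(*(P[:,:2]-c).T)<r)&(P[:,2]>zr[0])&(P[:,2]<zr[1])
        if m.sum()>5:
            q=P[m].astype(np.float32);rc=cv2.minAreaRect(q[:,:2]*1000);print(n,name,m.sum(),q.mean(0),[np.round(x,1) for x in rc],np.percentile(q[:,2],[50,95]))
E
```

```text
board [([0.482, 0.291, 0.012], 0.6), ([0.722, -0.188, 0.002], 0.59), ([0.55, -0.222, 0.007], 0.46)]
board_grip [([0.718, -0.186, 0.106], 0.77), ([0.553, -0.221, 0.114], 0.64)]
board_face [([0.733, -0.184, 0.05], 0.59), ([0.502, -0.226, 0.004], 0.52), ([0.543, -0.218, 0.064], 0.42)]
small_board []
stand [([0.53, -0.222, -0.002], 0.89), ([0.548, -0.221, 0.062], 0.64)]
rack [([0.484, 0.207, 0.001], 0.77)]
slot [([0.488, 0.202, 0.015], 0.73), ([0.553, -0.222, 0.111], 0.34)]
groove_left [([0.482, 0.291, 0.011], 0.79), ([0.453, 0.006, -0.002], 0.26)]
screwdriver [([0.451, 0.008, 0.002], 0.67), ([0.438, 0.464, 0.001], 0.42)]
0.9
top rail 105 [ 0.5513 -0.2215  0.112 ] [array([ 551.3, -221.1]), array([13.8, 98.8]), np.float64(9.9)] [0.1156 0.1281]
top plate/stand top 381 [ 0.5145 -0.2244  0.0242] [array([ 523.3, -224.2]), array([ 99.8, 140.3]), np.float64(11.6)] [0.0244 0.0293]
top rackbase 310 [0.5105 0.2013 0.0225] [array([544.3, 188.3]), array([216.4, 212.2]), np.float64(0.7)] [0.0218 0.0287]
top rackframe 200 [0.5482 0.1915 0.1155] [array([530.2, 194.3]), array([113.5, 140.9]), np.float64(1.0)] [0.1147 0.1306]
side rail 28 [ 0.5524 -0.204   0.1212] [array([ 552.9, -212.2]), array([ 8.4, 80.9]), np.float64(10.9)] [0.1238 0.1262]
side plate/stand top 310 [ 0.5285 -0.2089  0.0238] [array([ 527.8, -221.2]), array([ 99.6, 143.4]), np.float64(11.6)] [0.0238 0.0269]
side rackbase 227 [0.5161 0.2194 0.0245] [array([527.7, 200. ]), array([183.6, 210. ]), np.float64(34.4)] [0.0251 0.0289]
side rackframe 258 [0.5444 0.2059 0.1128] [array([534.2, 192.6]), array([110.7, 140.5]), np.float64(1.0)] [0.1119 0.1285]
```

View pics/side0b.png

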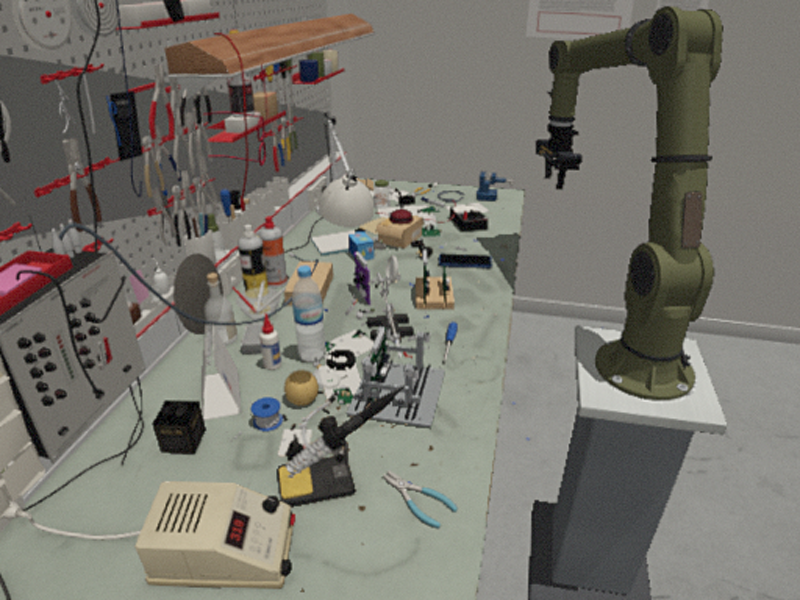

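The side view shows the board standing on the block at (430,285), facing the robot. The rack is at (400,390), and its front slot is empty.

```bash
cat >> h.py <<'E'
def go(p,yaw,lean=0,o=None):
    """tool delta to TCP p; tool y horizontal heading = yaw-90 (board x), lean tilts top towards -board x (deg)"""
    o=o or get_obs();R,t=Rt(o)
    b=np.radians(yaw-90)
    Rb=Ro.from_euler('z',b)*Ro.from_euler('y',-lean,degrees=True)   # board frame
    Rg=Rb.as_matrix()@np.array([[0,1,0],[1,0,0],[0,0,-1.]])          # tool x=by, y=bx, z=-bz
    rv=Ro.from_matrix(R.T@Rg).as_rotvec(degrees=True);s=R.T@(np.array(p)-t)*1000
    print('d t',np.round(s,1),'w',np.round(rv,2),'rows',round(max(np.linalg.norm(s)/41.7,np.linalg.norm(rv)/7.16),1))
E
python3 - <<'E'
from h import *
np.set_printoptions(precision=4,suppress=True)
print(optics.camera_info('wrist'))
go([.52,-.215,.33],101.6)
E
```

```text
{'fovy': 58.52655626968597, 'cx': 252.6696835162608, 'cy': 190.69483617956246, 'k1': -0.09985945254168352, 'tool_from_camera': array([[ 0.0007, -0.9671, -0.2542,  0.0689],
       [ 1.    ,  0.0005,  0.0009,  0.0002],
       [-0.0007, -0.2542,  0.9671, -0.1624],
       [ 0.    ,  0.    ,  0.    ,  1.    ]])}
d t [ 410.6 -265.3 -107.4] w [  0.     0.01 -80.93] rows 12.0
```

```bash
python3 -m creep '[{"tx":34,"ty":-22,"tz":-9,"wz":-6.7},{"tx":68,"ty":-44,"tz":-18,"wz":-13.5},{"tx":102,"ty":-66,"tz":-27,"wz":-20.2},{"tx":137,"ty":-88,"tz":-36,"wz":-27},{"tx":171,"ty":-110,"tz":-45,"wz":-33.7}]'
python3 -m creep '[{"tx":41,"ty":1,"tz":-9,"wz":-6.7},{"tx":81,"ty":1,"tz":-18,"wz":-13.5},{"tx":122,"ty":2,"tz":-27,"wz":-20.2},{"tx":163,"ty":2,"tz":-36,"wz":-27},{"tx":204,"ty":3,"tz":-45,"wz":-33.7}]'
python3 -m creep '[{"tx":34,"ty":23,"tz":-9,"wz":-6.7},{"tx":67,"ty":46,"tz":-18,"wz":-13.5},{"tx":67,"ty":46,"tz":-18,"wz":-13.5}]'
python3 - <<'E'
from h import *
np.set_printoptions(precision=4,suppress=True)
o=get_obs();print(o['time_s'],o['tool_pos'],o['tool_rot'],o['force'])
p,d=snap('wrist');W=world('wrist',d,o);np.save('w1.npy',W)
cv2.imwrite('pics/w1.png',cv2.resize(p[:,:,::-1],(768,576),interpolation=cv2.INTER_CUBIC))
for q in ['board','board_grip','board_top','board_face','small_board','stand']:
    print(q,[(np.round(r['point'],3).tolist(),round(r['confidence'],2)) for r in nets.place_of(q,'wrist')][:3])
P=W.reshape(-1,3)
for name,c,zr,r in (('rail',(.555,-.220),(.113,.14),.06),('stand top',(.529,-.222),(.018,.03),.1)):
    m=(np.hypot(*(P[:,:2]-c).T)<r)&(P[:,2]>zr[0])&(P[:,2]<zr[1])
    q=P[m].astype(np.float32);rc=cv2.minAreaRect(q[:,:2]*1000);print(name,m.sum(),q.mean(0),[np.round(x,1) for x in rc],np.percentile(q[:,2],[5,50,95]))
    print(np.degrees(np.arctan2(*np.linalg.svd(q[:,:2]-q[:,:2].mean(0),full_matrices=False)[2][0][::-1])))
E
```

```text
0.9 [ 0.2294 -0.6082  0.2226] [179.9927   0.0027  20.6732] [-0.1578  0.1952 -0.0133]
board []
board_grip []
board_top []
board_face []
small_board []
stand []validation failed for argument at $[0]...
validation failed for argument at $[0]...
validation failed for argument at $[0]...
<stdin>:11: RuntimeWarning: Mean of empty slice.
  ret = um.true_divide(
Traceback (most recent call last):
IndexError: index -1 is out of bounds for axis 0 with size 0
```

View pics/w1.png

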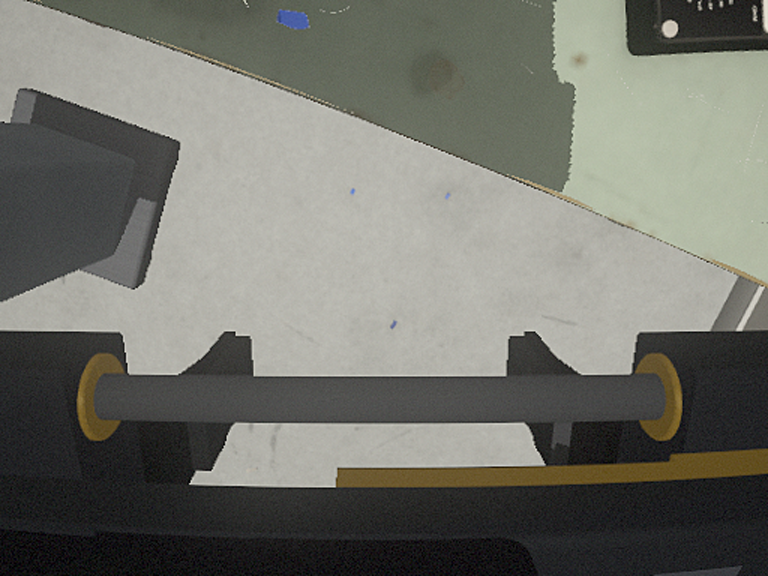

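The rows were refused and the arm has not moved; the wrist view shows only the floor and the bench edge. I'll resend the rows with all seven keys.

```bash
python3 -m creep '[{"wx":0,"wy":0,"wz":-6.7,"tx":34,"ty":-22,"tz":-9,"gripper":1},{"wx":0,"wy":0,"wz":-13.5,"tx":68,"ty":-44,"tz":-18,"gripper":1},{"wx":0,"wy":0,"wz":-20.2,"tx":102,"ty":-66,"tz":-27,"gripper":1},{"wx":0,"wy":0,"wz":-27,"tx":137,"ty":-88,"tz":-36,"gripper":1},{"wx":0,"wy":0,"wz":-33.7,"tx":171,"ty":-110,"tz":-45,"gripper":1}]' && python3 - <<'E'
from h import *
print(get_obs()['time_s']);go([.52,-.215,.33],101.6)
E
```

```text
time_s: 1.67
tool_pos: [0.3512, -0.4436, 0.268]
tool_rot: [180.0, 0.0, 54.7]
force: [1.0, -0.9, 0.6]
grip_width: 0.0869
grasp_force: 0.0
1.6667
d t [284.1   5.6 -62.1] w [ 1.000e-02  3.000e-02 -4.691e+01] rows 7.0
```

```bash
python3 -m creep '[{"wx":0,"wy":0,"wz":-6.7,"tx":41,"ty":1,"tz":-9,"gripper":1},{"wx":0,"wy":0,"wz":-13.5,"tx":81,"ty":1,"tz":-18,"gripper":1},{"wx":0,"wy":0,"wz":-20.2,"tx":122,"ty":2,"tz":-27,"gripper":1},{"wx":0,"wy":0,"wz":-27,"tx":163,"ty":2,"tz":-36,"gripper":1},{"wx":0,"wy":0,"wz":-33.7,"tx":204,"ty":3,"tz":-45,"gripper":1}]' && python3 -m creep '[{"wx":0,"wy":0,"wz":-6.7,"tx":34,"ty":23,"tz":-9,"gripper":1},{"wx":0,"wy":0,"wz":-13.5,"tx":67,"ty":46,"tz":-18,"gripper":1},{"wx":0,"wy":0,"wz":-13.5,"tx":67,"ty":46,"tz":-18,"gripper":1}]'
cat > look.py <<'E'
from h import *
np.set_printoptions(precision=4,suppress=True)
o=get_obs();print(o['time_s'],o['tool_pos'],o['tool_rot'],o['force'])
p,d=snap('wrist');W=world('wrist',d,o);np.save('w1.npy',W)
cv2.imwrite('pics/w2.png',cv2.resize(p[:,:,::-1],(768,576),interpolation=cv2.INTER_CUBIC))
for q in ['board','board_grip','board_top','board_face','small_board','stand']:
    print(q,[(np.round(r['point'],3).tolist(),round(r['confidence'],2)) for r in nets.place_of(q,'wrist')][:3])
P=W.reshape(-1,3)
for name,c,zr,r in (('rail',(.555,-.220),(.113,.14),.06),('stand top',(.529,-.222),(.018,.03),.1)):
    m=(np.hypot(*(P[:,:2]-c).T)<r)&(P[:,2]>zr[0])&(P[:,2]<zr[1])
    q=P[m].astype(np.float32)
    if len(q)<3: print(name,len(q));continue
    rc=cv2.minAreaRect(q[:,:2]*1000);print(name,m.sum(),q.mean(0),[np.round(x,1) for x in rc],np.percentile(q[:,2],[5,50,95]))
    print(np.degrees(np.arctan2(*np.linalg.svd(q[:,:2]-q[:,:2].mean(0),full_matrices=False)[2][0][::-1])))
E
python3 look.py
```

```text
time_s: 2.08
tool_pos: [0.4718, -0.2801, 0.3131]
tool_rot: [180.0, 0.1, 88.4]
force: [0.8, -0.6, -0.8]
grip_width: 0.0871
grasp_force: 0.0
time_s: 2.33
tool_pos: [0.5248, -0.2064, 0.3327]
tool_rot: [179.6, -0.1, 102.6]
force: [0.3, 2.0, 0.1]
grip_width: 0.087
grasp_force: 0.0
2.3333 [ 0.5248 -0.2064  0.3327] [179.5959  -0.1235 102.6474] [0.3373 2.0228 0.0591]
board [([0.554, -0.219, 0.008], 0.96), ([0.722, -0.187, 0.002], 0.71)]
board_grip [([0.555, -0.226, 0.119], 0.94), ([0.718, -0.188, 0.11], 0.69)]
board_top [([0.555, -0.218, 0.109], 0.91), ([0.723, -0.186, 0.103], 0.59)]
board_face [([0.732, -0.182, 0.053], 0.83), ([0.546, -0.22, 0.061], 0.67)]
small_board [([0.503, -0.227, 0.009], 0.88)]
stand [([0.529, -0.222, -0.002], 0.56)]
rail 613 [ 0.5534 -0.2182  0.1231] [array([ 553.7, -218.6]), array([ 10.4, 115.1]), np.float64(12.1)] [0.1142 0.1239 0.1253]
-77.583305
stand top 4959 [ 0.5235 -0.2205  0.0242] [array([ 527.9, -225.4]), array([100.4, 138.5]), np.float64(12.6)] [0.0227 0.0242 0.0257]
-83.58808
```

View pics/w2.png

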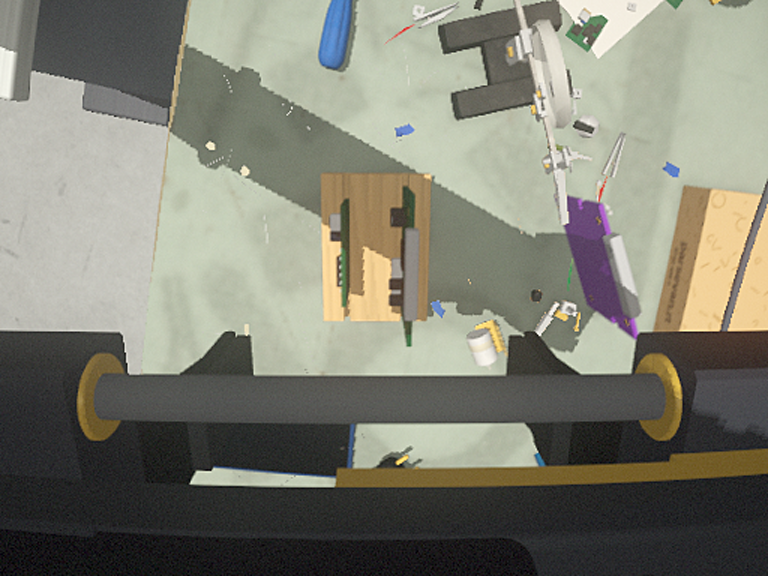

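The wrist view shows the large board at (410,265) in the rear groove, with its components and rail towards the left, the robot side. The small board is at (343,255) and the purple look-alike at (605,265), out of the way.

```bash
python3 - <<'E'
from h import *
P=np.load('w1.npy').reshape(-1,3)
a=np.radians(12.2);ex=np.array([np.cos(a),np.sin(a)]);ey=np.array([-ex[1],ex[0]])
c=np.array([.5537,-.2186])
m=(np.hypot(*(P[:,:2]-c).T)<.07)&(P[:,2]>.0)
q=P[m];u=(q[:,:2]-c)@ex*1e3;v=(q[:,:2]-c)@ey*1e3;z=q[:,2]*1e3
for lo,hi in((119,128),(105,116)):
    k=(z>lo)&(z<hi)&(abs(u)<12);print(lo,k.sum(),np.percentile(u[k],[2,50,98]).round(1),np.percentile(v[k],[1,50,99]).round(1))
    if k.sum()>20:print(np.polyfit(v[k],u[k],1), cv2.minAreaRect(np.c_[u[k],v[k]].astype(np.float32)))
# small board ref
go([.5535,-.2215,.097],102.2); go([.5535,-.2215,.145],102.2)
E
```

```text
119 558 [-4.8 -0.1  4.8] [-35.7  -0.2  32.9]
[-0.00052267 -0.0681355 ] ((0.04422283172607422, -1.7611656188964844), (69.71723937988281, 10.326659202575684), 89.6586685180664)
105 177 [-4.9 -0.5  1.8] [-61.8  34.9  58.1]
[-0.00121276 -0.43832839] ((-1.2429120540618896, -1.8966522216796875), (120.17378234863281, 9.03062629699707), 88.69668579101562)
d t [-10.2  34.  232.8] w [-0.05  0.   -0.82] rows 5.6
d t [-10.2  34.  184.8] w [-0.05  0.   -0.82] rows 4.5
```

```bash
python3 -m creep '[{"wx":0,"wy":0,"wz":-0.8,"tx":-9,"ty":34.5,"tz":20,"gripper":1},{"wx":0,"wy":0,"wz":-0.8,"tx":-9,"ty":34.5,"tz":60,"gripper":1},{"wx":0,"wy":0,"wz":-0.8,"tx":-9,"ty":34.5,"tz":100,"gripper":1},{"wx":0,"wy":0,"wz":-0.8,"tx":-9,"ty":34.5,"tz":140,"gripper":1},{"wx":0,"wy":0,"wz":-0.8,"tx":-9,"ty":34.5,"tz":160,"gripper":1}]' && python3 - <<'E'
from h import *
o=get_obs();p,d=snap('wrist')
cv2.imwrite('pics/w3.png',cv2.resize(p[:,:,::-1],(768,576)))
go([.5541,-.2204,.097],102.2)
W=world('wrist',d,o);P=W.reshape(-1,3)
c=np.array([.5541,-.2204]);a=np.radians(12.2);ex=np.array([np.cos(a),np.sin(a)]);ey=np.array([-ex[1],ex[0]])
u=(P[:,:2]-c)@ex*1e3;v=(P[:,:2]-c)@ey*1e3
k=(abs(u)<14)&(abs(v)<60)&(P[:,2]>.119)&(P[:,2]<.128)
print(k.sum(),np.percentile(u[k],[2,50,98]).round(1),np.percentile(v[k],[1,50,99]).round(1),np.median(P[k,2]))
E
```

```text
time_s: 3.1
tool_pos: [0.5514, -0.2189, 0.1645]
tool_rot: [-179.6, -0.2, 102.2]
force: [0.2, -0.1, -0.2]
grip_width: 0.0869
grasp_force: 0.0
d t [-3.3  4.3 64.9] w [-0.57 -0.39  0.04] rows 1.6
1411 [-4.5 -0.   4.9] [-21.3   7.9  34.7] 0.12412652727834328
```

```bash
python3 -m creep '[{"wx":0,"wy":0,"wz":0,"tx":-2,"ty":2,"tz":35,"gripper":1},{"wx":0,"wy":0,"wz":0,"tx":-2,"ty":2,"tz":62,"gripper":1},{"wx":0,"wy":0,"wz":0,"tx":-2,"ty":2,"tz":62,"gripper":1},{"wx":0,"wy":0,"wz":0,"tx":-2,"ty":2,"tz":62,"gripper":1}]' && python3 - <<'E'
from h import *
go([.5541,-.2204,.097],102.2)
E
```

```text
time_s: 3.48
tool_pos: [0.5563, -0.2206, 0.1081]
tool_rot: [-179.9, -0.1, 102.3]
force: [-0.1, -0.1, 1.0]
grip_width: 0.0874
grasp_force: 0.0
d t [ 0.7 -2.1 11.1] w [-0.11 -0.07  0.09] rows 0.3
```

```bash
python3 -m creep '[{"wx":0,"wy":0,"wz":0,"tx":0.5,"ty":-2,"tz":11,"gripper":1},{"wx":0,"wy":0,"wz":0,"tx":0.5,"ty":-2,"tz":11,"gripper":1},{"wx":0,"wy":0,"wz":0,"tx":0.5,"ty":-2,"tz":11,"gripper":-1},{"wx":0,"wy":0,"wz":0,"tx":0.5,"ty":-2,"tz":11,"gripper":-1},{"wx":0,"wy":0,"wz":0,"tx":0.5,"ty":-2,"tz":11,"gripper":-1}]' 45; python3 -m creep '[{"wx":0,"wy":0,"wz":0,"tx":0,"ty":0,"tz":0,"gripper":-1},{"wx":0,"wy":0,"wz":0,"tx":0,"ty":0,"tz":0,"gripper":-1},{"wx":0,"wy":0,"wz":0,"tx":0,"ty":0,"tz":0,"gripper":-1},{"wx":0,"wy":0,"wz":0,"tx":0,"ty":0,"tz":0,"gripper":-1},{"wx":0,"wy":0,"wz":0,"tx":0,"ty":0,"tz":0,"gripper":-1}]'
```

```text
time_s: 3.9
tool_pos: [0.5558, -0.2201, 0.0983]
tool_rot: [179.9, 0.1, 102.4]
force: [-0.1, 0.1, 0.2]
grip_width: 0.0742
grasp_force: 0.0
time_s: 4.32
tool_pos: [0.5552, -0.2199, 0.0972]
tool_rot: [-180.0, 0.0, 102.4]
force: [-0.4, 0.3, -0.1]
grip_width: 0.0415
grasp_force: 0.0
```

```bash
for i in 1 2; do python3 -m creep '[{"wx":0,"wy":0,"wz":0,"tx":0,"ty":-0.5,"tz":0,"gripper":-1},{"wx":0,"wy":0,"wz":0,"tx":0,"ty":-0.5,"tz":0,"gripper":-1},{"wx":0,"wy":0,"wz":0,"tx":0,"ty":-0.5,"tz":0,"gripper":-1},{"wx":0,"wy":0,"wz":0,"tx":0,"ty":-0.5,"tz":0,"gripper":-1}]' 45; done
```

```text
time_s: 4.65
tool_pos: [0.5547, -0.22, 0.0972]
tool_rot: [-180.0, 0.0, 102.4]
force: [-0.1, -0.2, -0.2]
grip_width: 0.0152
grasp_force: 0.0
time_s: 4.98
tool_pos: [0.5543, -0.22, 0.0972]
tool_rot: [180.0, 0.0, 102.4]
force: [0.5, -0.1, 0.0]
grip_width: 0.0095
grasp_force: 45.0
```

```bash
python3 -m creep '[{"wx":0,"wy":0,"wz":0,"tx":0,"ty":0,"tz":-15,"gripper":-1},{"wx":0,"wy":0,"wz":0,"tx":0,"ty":0,"tz":-40,"gripper":-1},{"wx":0,"wy":0,"wz":0,"tx":0,"ty":0,"tz":-75,"gripper":-1},{"wx":0,"wy":0,"wz":0,"tx":0,"ty":0,"tz":-110,"gripper":-1},{"wx":0,"wy":0,"wz":0,"tx":0,"ty":0,"tz":-140,"gripper":-1}]' && python3 - <<'E'
from h import *
go([.45,.06,.29],94)
E
```

```text
time_s: 5.4
tool_pos: [0.554, -0.22, 0.239]
tool_rot: [-180.0, 0.0, 102.4]
force: [0.9, -0.8, -1.5]
grip_width: 0.0093
grasp_force: 45.0
d t [295.8 -41.6 -51.1] w [-0.    0.01  8.38] rows 7.3
```

```bash
python3 -m creep '[{"wx":0,"wy":0,"wz":1,"tx":30,"ty":-4,"tz":-10,"gripper":-1},{"wx":0,"wy":0,"wz":2.5,"tx":65,"ty":-9,"tz":-20,"gripper":-1},{"wx":0,"wy":0,"wz":4,"tx":103,"ty":-14,"tz":-30,"gripper":-1},{"wx":0,"wy":0,"wz":6,"tx":142,"ty":-19,"tz":-38,"gripper":-1},{"wx":0,"wy":0,"wz":8.4,"tx":182,"ty":-25,"tz":-42,"gripper":-1}]' && python3 -m creep '[{"wx":0,"wy":0,"wz":0,"tx":40,"ty":0,"tz":0,"gripper":-1},{"wx":0,"wy":0,"wz":0,"tx":75,"ty":0,"tz":0,"gripper":-1},{"wx":0,"wy":0,"wz":0,"tx":110,"ty":0,"tz":0,"gripper":-1},{"wx":0,"wy":0,"wz":0,"tx":110,"ty":0,"tz":0,"gripper":-1},{"wx":0,"wy":0,"wz":0,"tx":110,"ty":0,"tz":0,"gripper":-1}]' && python3 - <<'E'
from h import *
np.set_printoptions(precision=4,suppress=True)
o=get_obs();print(o['time_s'],o['tool_pos'],o['tool_rot'],o['force'])
p,d=snap('wrist');W=world('wrist',d,o);np.save('w4.npy',W)
cv2.imwrite('pics/w4.png',cv2.resize(p[:,:,::-1],(768,576),interpolation=cv2.INTER_CUBIC))
for q in ['rack','slot','groove_left','board']:
    print(q,[(np.round(r['point'],3).tolist(),round(r['confidence'],2)) for r in nets.place_of(q,'wrist')][:3])
E
```

```text
time_s: 5.82
tool_pos: [0.4902, -0.0463, 0.2799]
tool_rot: [180.0, 0.0, 93.8]
force: [1.2, 0.5, -0.5]
grip_width: 0.0095
grasp_force: 45.0
time_s: 6.23
tool_pos: [0.4825, 0.0646, 0.2792]
tool_rot: [-180.0, 0.0, 94.3]
force: [0.2, -0.9, -1.7]
grip_width: 0.0095
grasp_force: 45.0
6.2333 [0.4825 0.0646 0.2792] [-179.9932    0.0436   94.2941] [ 0.1801 -0.9367 -1.7216]
rack [([0.489, 0.206, -0.001], 0.74)]
slot [([0.487, 0.205, 0.012], 0.79)]
groove_left []
board [([0.481, 0.064, 0.19], 0.7)]
```

View pics/w4.png

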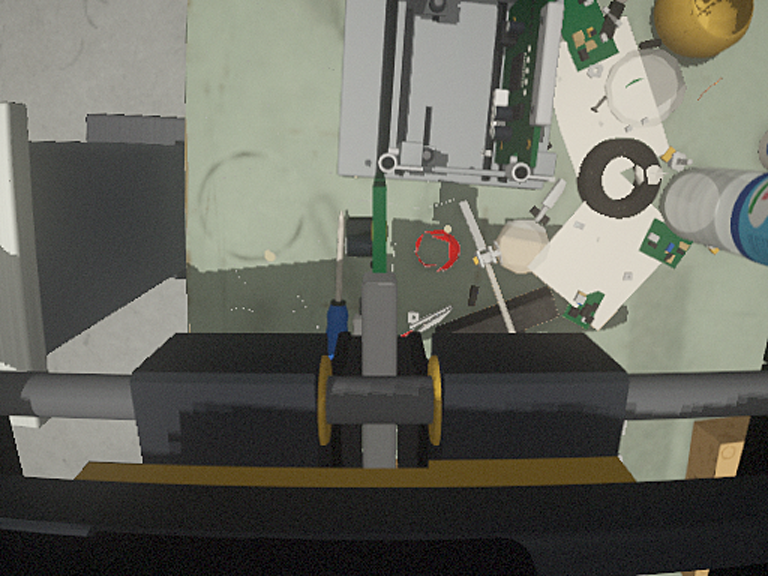

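The rack fills the top of the wrist view: front edge at columns 338–347, open groove near column 390, right-hand front post with its clip at (387,162). The held board hangs at (380,220). Next I'll fit the rack from depth.

```bash
python3 - <<'E'
from h import *
np.set_printoptions(precision=1,suppress=True)
W=np.load('w4.npy');P=W.reshape(-1,3)
m=(P[:,0]>.40)&(P[:,0]<.66)&(P[:,1]>.09)&(P[:,1]<.32)
q=P[m]
k=(q[:,2]>.019)&(q[:,2]<.029)
print('base z',np.median(q[k,2]),k.sum())
b=q[k]
# front edge: min x per y bin ; right edge: min y per x bin
ys=np.arange(.12,.25,.005);e=np.array([(y,np.percentile(b[abs(b[:,1]-y)<.0025,0],1)) for y in ys if (abs(b[:,1]-y)<.0025).sum()>15])
f=np.polyfit(e[:,0],e[:,1],1);r=e[:,1]-np.polyval(f,e[:,0]);g=abs(r)<.002;f=np.polyfit(e[g,0],e[g,1],1)
a=-np.arctan(f[0]);print('yaw deg',np.degrees(a),'x at y=.2',np.polyval(f,.2),r*1e3)
ex=np.array([np.cos(a),np.sin(a)]);ey=np.array([-ex[1],ex[0]])
c0=np.array([np.polyval(f,.2),.2])
u=((q[:,:2]-c0)@ex)*1e3-45;v=((q[:,:2]-c0)@ey)*1e3;z=q[:,2]*1e3
kk=k&(u>-40)&(u<110)
print('right edge v',[np.percentile(v[kk&(abs(u-t)<4)],1) for t in (-35,-20,30,50,70)])
# height map rows: groove profile along u at v bins
for lo,hi in((-60,-45),(-45,-30),(-30,-15)):
    s=(v>lo)&(v<hi); print(lo,[ (t,round(float(np.median(z[s&(abs(u-t)<.75)])),0)) for t in np.arange(-14,6,1.5) if (s&(abs(u-t)<.75)).sum()>2])
for lo,hi in((85,97),(97,110),(110,125)):
    s=(z>lo)&(z<hi)&(u<40)&(u>-20);print('z',lo,s.sum(), np.percentile(u[s],[2,50,98]) if s.sum()>5 else '',np.percentile(v[s],[1,10,50,90,99]) if s.sum()>5 else '')
np.save('rackfit.npy',np.r_[a,c0])
E
```

```text
base z 0.023674025517319175 2067
yaw deg 0.7316770617737033 x at y=.2 0.47432272658253666 [-0.3  0.3  0.1 -0.2 -0.3  0.3  0.1 -0.3  0.1  0.2 -0.1 -0.4  0.4  0.1
 -0.2 -0.3  0.3  0.  -0.3  0.3  0.2 -0.1 -0.4  0.4  0.1 -0.2]Traceback (most recent call last):
  File "<stdin>", line 17, in <module>
    return _quantile_unchecked(
        a, q, axis, out, overwrite_input, method, keepdims, weights)
    return _ureduce(a,
                    func=_quantile_ureduce_func,
    ...<5 lines>...
                    overwrite_input=overwrite_input,
                    method=method)
    r = func(a, **kwargs)
    result = _quantile(arr,
                       quantiles=q,
    ...<2 lines>...
                       out=out,
                       weights=wgt)
    slices_having_nans = np.isnan(arr[-1, ...])
                                  ~~~^^^^^^^^^
IndexError: index -1 is out of bounds for axis 0 with size 0
```

```bash
python3 - <<'E'
from h import *
P=np.load('w4.npy').reshape(-1,3)
for y in (.14,.18,.22):
    s=abs(P[:,1]-y)<.004
    print(y,[(round(x*1e3),round(float(np.median(P[s&(abs(P[:,0]-x)<.0015),2]))*1e3 if 0 else float(np.median(P[s&(abs(P[:,0]-x)<.0015),2])*1e3),0)) for x in np.arange(.43,.53,.003) if (s&(abs(P[:,0]-x)<.0015)).sum()>1])
# bench/plate boundary front edge & right edge, and posts
q=P[(P[:,0]>.40)&(P[:,0]<.66)&(P[:,1]>.08)&(P[:,1]<.32)]
b=q[(q[:,2]>.008)&(q[:,2]<.030)]
e=np.array([(y,np.percentile(b[abs(b[:,1]-y)<.0025,0],2)) for y in np.arange(.13,.26,.005) if (abs(b[:,1]-y)<.0025).sum()>10]);print(np.round(e*1e3,1).tolist())
e=np.array([(x,np.percentile(b[abs(b[:,0]-x)<.0025,1],2)) for x in np.arange(.45,.58,.01) if (abs(b[:,0]-x)<.0025).sum()>10]);print(np.round(e*1e3,1).tolist())
t=q[(q[:,2]>.085)];print(len(t))
for lo in np.arange(.04,.14,.01):
    s=q[(q[:,2]>lo)&(q[:,2]<lo+.01)&(q[:,0]<.53)];
    if len(s):print(round(lo,2),len(s),np.round(np.percentile(s,[2,50,98],axis=0)[:,:2]*1e3).tolist())
E
```

```text
0.14 [(430, 0.0), (433, -1.0), (436, 0.0), (439, 0.0), (442, 5.0), (445, 12.0), (448, 12.0), (451, 12.0), (454, 13.0), (457, 13.0), (460, 13.0), (463, 12.0), (466, 13.0), (469, 12.0), (472, 12.0), (475, 23.0), (478, 24.0), (481, 19.0), (484, 13.0), (487, 13.0), (490, 80.0), (493, 112.0), (496, 112.0), (499, 112.0), (502, 112.0), (511, 19.0), (514, 22.0), (517, 15.0), (520, 15.0), (523, 13.0), (526, 12.0), (529, 12.0)]
0.18 [(430, 1.0), (433, 0.0), (436, 1.0), (439, -0.0), (442, 1.0), (445, 12.0), (448, 13.0), (451, 12.0), (454, 12.0), (457, 12.0), (460, 12.0), (463, 12.0), (466, 12.0), (469, 12.0), (472, 12.0), (475, 24.0), (478, 24.0), (481, 18.0), (484, 13.0), (487, 12.0), (490, 23.0), (493, 24.0), (496, 22.0), (499, 12.0), (502, 12.0), (505, 12.0), (508, 12.0), (511, 12.0), (514, 12.0), (517, 12.0), (520, 12.0), (523, 12.0), (526, 12.0), (529, 12.0)]
0.22 [(430, 0.0), (433, 0.0), (436, 0.0), (439, -0.0), (442, 10.0), (445, 12.0), (448, 12.0), (451, 12.0), (454, 12.0), (457, 12.0), (460, 12.0), (463, 12.0), (466, 12.0), (469, 13.0), (472, 12.0), (475, 24.0), (478, 23.0), (481, 17.0
[... 596 characters left out ...]
[250.0, 457.7], [255.0, 524.6]]
[[450.0, 113.0], [460.0, 115.0], [470.0, 115.4], [480.0, 120.1], [490.0, 115.1], [500.0, 115.3], [510.0, 115.1], [520.0, 115.9], [530.0, 116.3], [540.0, 116.3], [550.0, 89.6], [560.0, 118.0], [570.0, 115.8]]
72192
0.04 38 [[490.0, 131.0], [495.0, 241.0], [502.0, 242.0]]
0.05 5 [[490.0, 127.0], [490.0, 139.0], [517.0, 233.0]]
0.06 95 [[491.0, 122.0], [517.0, 125.0], [530.0, 127.0]]
0.07 15 [[483.0, 129.0], [489.0, 134.0], [490.0, 137.0]]
0.08 28 [[484.0, 128.0], [487.0, 135.0], [490.0, 140.0]]
0.09 10 [[479.0, 126.0], [490.0, 131.0], [495.0, 138.0]]
0.1 26 [[478.0, 123.0], [490.0, 129.0], [503.0, 139.0]]
0.11 393 [[478.0, 122.0], [494.0, 130.0], [504.0, 141.0]]
```

```bash
python3 - <<'E'
from h import *
P=np.load('w4.npy').reshape(-1,3)
r=[]
for y in np.arange(.145,.235,.002):
    q=P[(abs(P[:,1]-y)<.001)&(P[:,0]>.45)&(P[:,0]<.51)]
    fl=q[(q[:,2]<.015)&(q[:,0]>.4825)&(q[:,0]<.4925)];up=q[(q[:,2]>.021)&(q[:,0]>.485)&(q[:,0]<.5)]
    fu=q[(q[:,2]>.021)&(q[:,0]<.4835)]
    if len(fl) and len(up) and len(fu): r.append((y,(fl[:,0].max()+up[:,0].min())/2,up[:,0].max(),fu[:,0].min(),fu[:,0].max()))
r=np.array(r);
for i in (1,2,3,4):
    f=np.polyfit(r[:,0]-.19,r[:,i],1);print(i,f[1]*1e3,'yaw',np.degrees(-f[0]),'sd',np.std(r[:,i]-np.polyval(f,r[:,0]-.19))*1e3)
# right post top
q=P[(P[:,2]>.108)&(P[:,2]<.116)&(P[:,0]>.47)&(P[:,0]<.51)&(P[:,1]<.15)&(P[:,1]>.1)]
for y in np.arange(.118,.146,.002):
    s=q[abs(q[:,1]-y)<.001]
    if len(s):print(round(y,3),len(s),np.round(s[:,0].min()*1e3,1),np.round(s[:,0].max()*1e3,1))
E
```

```text
1 489.504815827289 yaw 0.48452757789499734 sd 0.23356292246885144
2 495.06061065255955 yaw 0.37918760838230653 sd 0.3368422039498055
3 474.5101114464044 yaw 0.7628671456805681 sd 0.31789294214674335
4 479.12386072172035 yaw 0.44020830722801413 sd 0.5398595822756515
0.122 13 479.2 485.8
0.124 40 478.0 502.0
0.126 55 476.9 504.5
0.128 60 476.9 504.3
0.13 56 477.6 504.1
0.132 45 480.3 503.9
0.134 32 490.5 503.7
0.136 33 490.2 503.5
0.138 33 490.1 503.4
0.14 31 490.1 503.1
0.142 9 494.6 502.1
```

```bash
python3 - <<'E'
from h import *
go([.419,.176,.200],90.5,20)
E
```

```text
d t [119.6 -56.4  78.9] w [-20.04  -0.57   3.28] rows 3.7
```

```bash
python3 -m creep '[{"wx":-2,"wy":0,"wz":1,"tx":25,"ty":-15,"tz":8,"gripper":-1},{"wx":-7,"wy":-0.2,"wz":2,"tx":55,"ty":-30,"tz":24,"gripper":-1},{"wx":-12,"wy":-0.4,"wz":3,"tx":85,"ty":-45,"tz":45,"gripper":-1},{"wx":-17,"wy":-0.6,"wz":3.3,"tx":110,"ty":-56,"tz":65,"gripper":-1},{"wx":-20,"wy":-0.6,"wz":3.3,"tx":119.6,"ty":-56.4,"tz":79,"gripper":-1}]' &&  python3 -m creep '[{"wx":0,"wy":0,"wz":0,"tx":0,"ty":0,"tz":0,"gripper":-1},{"wx":0,"wy":0,"wz":0,"tx":0,"ty":0,"tz":0,"gripper":-1},{"wx":0,"wy":0,"wz":0,"tx":0,"ty":0,"tz":0,"gripper":-1}]' && python3 - <<'E'
from h import *
o=get_obs();p,d=snap('wrist');np.save('w5.npy',world('wrist',d,o))
cv2.imwrite('pics/w5.png',cv2.resize(p[:,:,::-1],(768,576),interpolation=cv2.INTER_CUBIC))
go([.419,.176,.200],90.5,20)
go([.4361,.176,.1529],90.5,20)
E
```

```text
time_s: 6.9
tool_pos: [0.4312, 0.1438, 0.2313]
tool_rot: [166.0, 1.2, 90.3]
force: [0.8, -0.8, -0.9]
grip_width: 0.01
grasp_force: 45.0
time_s: 7.15
tool_pos: [0.4327, 0.1445, 0.2318]
tool_rot: [166.2, 1.1, 90.4]
force: [-0.2, 0.3, -2.0]
grip_width: 0.0097
grasp_force: 45.0
d t [ 32.9 -21.   27. ] w [-6.15  1.09  0.09] rows 1.1
d t [ 33.7 -15.7  76.8] w [-6.15  1.09  0.09] rows 2.0
```

View pics/w5.png

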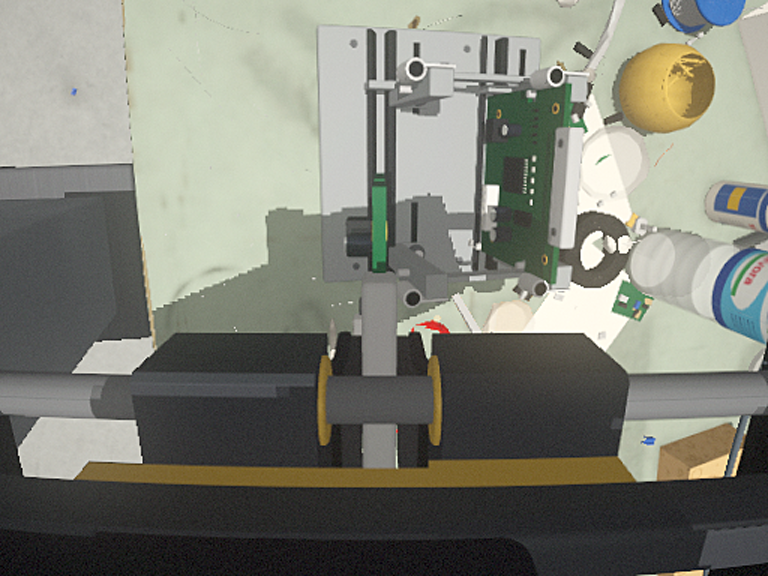

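The board, leaning out, hangs in front of the rack. The end stop crosses the groove at (378,85), and the front posts are at (415,68) and (412,298). The lean stopped short at 14°, so I'm checking the joints.

```bash
python3 - <<'E'
from h import *
np.set_printoptions(precision=1,suppress=True)
o=get_obs();print(np.array(o['qpos']))
P=np.load('w5.npy').reshape(-1,3)
q=P[(P[:,2]>.107)&(P[:,2]<.117)&(P[:,0]>.47)&(P[:,0]<.51)&(P[:,1]>.22)&(P[:,1]<.30)]
for y in np.arange(.228,.276,.002):
    s=q[abs(q[:,1]-y)<.001]
    if len(s):print(round(y,3),len(s),np.round(s[:,0].min()*1e3,1),np.round(s[:,0].max()*1e3,1))
s=P[(P[:,2]>.03)&(P[:,2]<.047)&(P[:,0]>.470)&(P[:,0]<.489)&(P[:,1]>.23)&(P[:,1]<.29)];print('stop',len(s),np.percentile(s,[1,50,99],axis=0)*1e3)
r=[]
for y in np.arange(.20,.235,.002):
    q=P[(abs(P[:,1]-y)<.001)&(P[:,0]>.45)&(P[:,0]<.51)]
    fl=q[(q[:,2]<.015)&(q[:,0]>.4825)&(q[:,0]<.4925)];up=q[(q[:,2]>.021)&(q[:,0]>.485)&(q[:,0]<.5)]
    fu=q[(q[:,2]>.021)&(q[:,0]<.4835)]
    if len(fl) and len(up) and len(fu):r.append((fl[:,0].max(),up[:,0].min(),fu[:,0].min(),fu[:,0].max()))
print(len(r),np.mean(r,0)*1e3 if r else '')
E
```

```text
[  6.4 -16.5 -27.8 117.1  -1.9  64.9 -20.2]
0.242 34 489.2 501.9
0.244 41 489.1 501.9
0.246 44 488.7 501.5
0.248 43 488.9 502.0
0.25 67 477.1 501.8
0.252 74 475.7 501.4
0.254 87 474.8 501.6
0.256 73 475.0 501.9
0.258 95 475.5 503.7
0.26 29 476.5 499.8
0.262 1 480.1 480.1
stop 174 [[470.3 242.5  30.9]
 [482.9 252.6  42. ]
 [488.9 256.2  46.5]]
18 [488.9 488.8 472.2 478.3]
```

```bash
python3 - <<'E'
from h import *
go([.447,.176,.150],90.5,14)
go([.447,.176,.125],90.5,20)
E
```

```text
d t [33.7 -5.8 82.2] w [-0.15  1.09  0.03] rows 2.1
d t [ 34.2 -11.8 106.5] w [-6.15  1.09  0.09] rows 2.7
```

```bash
python3 -m creep '[{"wx":0,"wy":0.5,"wz":0,"tx":15,"ty":-3,"tz":30,"gripper":-1},{"wx":0,"wy":1.1,"wz":0,"tx":34,"ty":-6,"tz":60,"gripper":-1},{"wx":0,"wy":1.1,"wz":0,"tx":34,"ty":-6,"tz":82,"gripper":-1},{"wx":-3,"wy":1.1,"wz":0,"tx":34,"ty":-9,"tz":95,"gripper":-1},{"wx":-6.1,"wy":1.1,"wz":0,"tx":34,"ty":-12,"tz":106,"gripper":-1}]' &&  python3 -m creep '[{"wx":0,"wy":0,"wz":0,"tx":0,"ty":0,"tz":0,"gripper":-1},{"wx":0,"wy":0,"wz":0,"tx":0,"ty":0,"tz":0,"gripper":-1},{"wx":0,"wy":0,"wz":0,"tx":0,"ty":0,"tz":0,"gripper":-1}]' && python3 - <<'E'
from h import *
o=get_obs();print(np.round(o['qpos'],1),o['force'])
def foot(o):
    R,t=Rt(o);f=t+R[:,2]*.0892;print('foot',np.round(f*1e3,1),'lean',np.degrees(np.arctan2(R[0,2],-R[2,2])))
foot(o)
go([.448,.176,.120],90.5,20)
E
```

```text
time_s: 7.62
tool_pos: [0.4474, 0.1747, 0.1237]
tool_rot: [160.1, -0.0, 90.4]
force: [-0.5, -0.5, -1.5]
grip_width: 0.009
grasp_force: 45.0
time_s: 7.87
tool_pos: [0.4476, 0.1762, 0.1266]
tool_rot: [160.0, -0.0, 90.6]
force: [-0.4, 1.1, -2.0]
grip_width: 0.0097
grasp_force: 45.0
[  5.6 -12.  -34.4 127.4   3.9  44.8 -31. ] [-0.35597727  1.10679418 -2.04784138]
foot [478.2 176.5  42.8] lean 20.031063700233172
d t [-0.2 -1.9  6.3] w [ 0.03 -0.04  0.05] rows 0.2
```

```bash
cat >> h.py <<'E'
def foot():
    o=get_obs();R,t=Rt(o);f=t+R[:,2]*.0892;print('foot',np.round(f*1e3,1),'lean',round(np.degrees(np.arctan2(R[0,2],-R[2,2])),2),'F',np.round(o['force'],1),'M',np.round(o['wrist_torque'],2),'q',np.round(o['qpos'],1),round(o['time_s'],2))
E
python3 -m creep '[{"wx":0,"wy":0,"wz":0,"tx":0,"ty":-2.4,"tz":4,"gripper":-1},{"wx":0,"wy":0,"wz":0,"tx":0,"ty":-2.4,"tz":12,"gripper":-1},{"wx":0,"wy":0,"wz":0,"tx":0,"ty":-2.4,"tz":18,"gripper":-1},{"wx":0,"wy":0,"wz":0,"tx":0,"ty":-2.4,"tz":18,"gripper":-1},{"wx":0,"wy":0,"wz":0,"tx":0,"ty":-2.4,"tz":18,"gripper":-1}]' && python3 - <<'E'
from h import *
foot()
p,d=snap('side');q=p[190:300,180:320,::-1];cv2.imwrite('pics/s6.png',cv2.resize(q,(784,616)[:2] if 0 else (760,597),interpolation=cv2.INTER_CUBIC))
E
```

```text
time_s: 8.28
tool_pos: [0.4498, 0.1774, 0.107]
tool_rot: [160.0, 0.0, 90.8]
force: [0.9, -0.4, -1.9]
grip_width: 0.0096
grasp_force: 45.0
foot [480.2 177.8  23.1] lean 19.95 F [ 0.9 -0.4 -1.9] M [-0.01  0.14 -0.01] q [  5.8  -9.8 -35.3 128.4   5.9  42.3 -32.9] 8.28
```

View pics/s6.png

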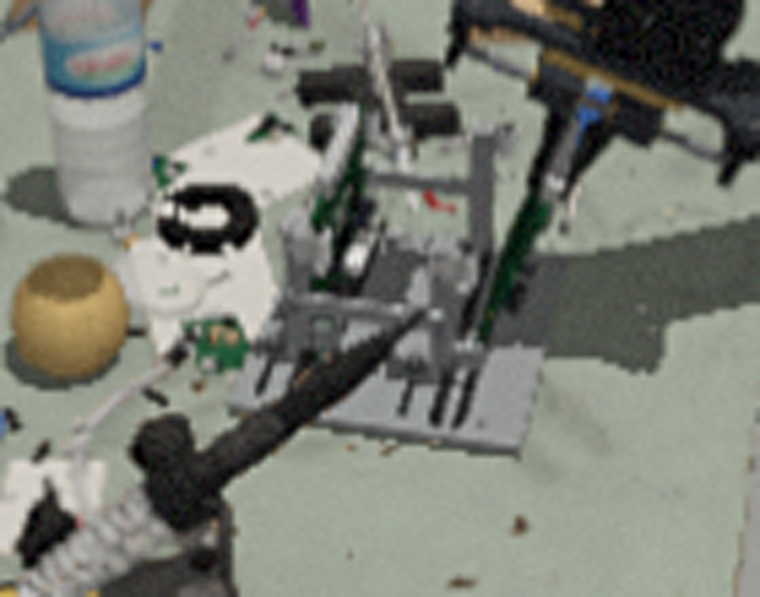

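Foot is at the groove mouth, leaning properly; it sits about 2.5 mm too far forward, so I correct while lowering.

```bash
python3 -m creep '[{"wx":0,"wy":0,"wz":0,"tx":0,"ty":2.4,"tz":-1,"gripper":-1},{"wx":0,"wy":0,"wz":0,"tx":0,"ty":2.4,"tz":0,"gripper":-1},{"wx":0,"wy":0,"wz":0,"tx":0,"ty":2.4,"tz":3,"gripper":-1},{"wx":0,"wy":0,"wz":0,"tx":0,"ty":2.4,"tz":5,"gripper":-1},{"wx":0,"wy":0,"wz":0,"tx":0,"ty":2.4,"tz":5,"gripper":-1}]' && python3 - <<'E'
from h import *
foot()
E
```

```text
time_s: 8.75
tool_pos: [0.453, 0.1772, 0.1027]
tool_rot: [160.1, 0.1, 90.8]
force: [-0.0, 0.6, -1.2]
grip_width: 0.0094
grasp_force: 45.0
foot [483.4 177.5  18.8] lean 19.9 F [-0.   0.6 -1.2] M [-0.02  0.5   0.03] q [  6.1  -8.9 -35.5 128.3   6.7  41.7 -33.4] 8.75
```

```bash
python3 -m creep '[{"wx":0,"wy":0,"wz":0,"tx":0,"ty":0.8,"tz":2,"gripper":-1},{"wx":0,"wy":0,"wz":0,"tx":0,"ty":0.8,"tz":4,"gripper":-1},{"wx":0,"wy":0,"wz":0,"tx":0,"ty":0.8,"tz":4.5,"gripper":-1},{"wx":0,"wy":0,"wz":0,"tx":0,"ty":0.8,"tz":4.5,"gripper":-1}]' && python3 - <<'E'
from h import *
foot()
E
```

```text
time_s: 9.08
tool_pos: [0.4556, 0.1773, 0.0991]
tool_rot: [160.1, 0.0, 90.8]
force: [1.1, 0.6, -0.8]
grip_width: 0.0093
grasp_force: 45.0
foot [486.  177.6  15.3] lean 19.94 F [ 1.1  0.6 -0.8] M [-0.02  0.49  0.03] q [  6.2  -8.2 -35.7 128.3   7.3  41.2 -33.9] 9.08
```

```bash
for i in 1 2; do python3 -m creep '[{"wx":0,"wy":0,"wz":0,"tx":0,"ty":-0.2,"tz":1,"gripper":-1},{"wx":0,"wy":0,"wz":0,"tx":0,"ty":-0.2,"tz":1.7,"gripper":-1},{"wx":0,"wy":0,"wz":0,"tx":0,"ty":-0.2,"tz":1.7,"gripper":-1}]' | grep force; python3 -c "from h import *;foot()"; done
```

```text
force: [-1.0, 0.1, -1.1]
grasp_force: 45.0
foot [486.5 177.7  13.8] lean 19.96 F [-1.   0.1 -1.1] M [-0.02  0.46 -0.  ] q [  6.3  -8.  -35.8 128.3   7.6  40.9 -34.2] 9.33
force: [-1.5, 0.1, 2.7]
grasp_force: 45.0
foot [487.4 177.8  12.7] lean 20.01 F [-1.5  0.1  2.7] M [-0.16  0.6  -0.08] q [  6.3  -7.8 -35.8 128.3   7.8  40.7 -34.4] 9.58
```

```bash
python3 -m creep '[{"wx":0,"wy":0,"wz":0,"tx":2,"ty":0,"tz":0,"gripper":-1},{"wx":0,"wy":0,"wz":0,"tx":4,"ty":0,"tz":0,"gripper":-1},{"wx":0,"wy":0,"wz":0,"tx":6,"ty":0,"tz":0,"gripper":-1},{"wx":0,"wy":0,"wz":0,"tx":8,"ty":0,"tz":0,"gripper":-1},{"wx":0,"wy":0,"wz":0,"tx":8,"ty":0,"tz":0,"gripper":-1}]' | grep force; python3 -c "from h import *;foot()"; python3 -m creep '[{"wx":0,"wy":0,"wz":0,"tx":1,"ty":0,"tz":0,"gripper":-1},{"wx":0,"wy":0,"wz":0,"tx":2,"ty":0,"tz":0,"gripper":-1},{"wx":0,"wy":0,"wz":0,"tx":2,"ty":0,"tz":0,"gripper":-1}]' | grep force; python3 -c "from h import *;foot()"
```

```text
force: [-0.1, -0.0, -1.4]
grasp_force: 45.0
foot [488.  184.   13.4] lean 20.06 F [-0.1 -0.  -1.4] M [-0.02  0.52  0.01] q [  6.1  -7.3 -36.6 127.8   8.8  41.  -36.1] 10.0
force: [-3.0, -5.7, 6.1]
grasp_force: 45.0
foot [487.3 186.8  12.7] lean 20.0 F [-3.  -5.7  6.1] M [-1.08  0.39 -0.42] q [  6.   -7.1 -36.9 127.7   9.   41.  -36.5] 10.25
```

```bash
python3 -m creep '[{"wx":0,"wy":0,"wz":0,"tx":0,"ty":0,"tz":-0.6,"gripper":-1},{"wx":0,"wy":0,"wz":0,"tx":0,"ty":0,"tz":-0.6,"gripper":-1}]' | grep force; python3 -c "from h import *;foot()"; python3 -m creep '[{"wx":0,"wy":0,"wz":0,"tx":1,"ty":0,"tz":0,"gripper":-1},{"wx":0,"wy":0,"wz":0,"tx":1.5,"ty":0,"tz":0,"gripper":-1},{"wx":0,"wy":0,"wz":0,"tx":1.5,"ty":0,"tz":0,"gripper":-1}]' | grep force; python3 -c "from h import *;foot()"
```

```text
force: [-0.5, -1.3, 1.8]
grasp_force: 45.0
foot [486.4 188.2  12.6] lean 19.95 F [-0.5 -1.3  1.8] M [-0.26  0.44 -0.12] q [  6.   -7.2 -36.9 127.8   8.7  41.  -36.4] 10.42
force: [-2.7, -4.1, 3.4]
grasp_force: 45.0
foot [486.6 188.8  12.8] lean 19.96 F [-2.7 -4.1  3.4] M [-0.9   0.41 -0.32] q [  5.9  -7.1 -37.1 127.7   9.   41.1 -36.7] 10.67
```

```bash
python3 -m creep '[{"wx":0,"wy":0,"wz":0,"tx":0,"ty":0,"tz":-1,"gripper":-1},{"wx":0,"wy":0,"wz":0,"tx":0,"ty":0,"tz":-1,"gripper":-1},{"wx":0,"wy":0,"wz":0,"tx":0,"ty":0,"tz":-1,"gripper":-1}]' | grep force; python3 -c "from h import *;foot()"; for i in 1 2; do python3 -m creep '[{"wx":0,"wy":0,"wz":0,"tx":1,"ty":0,"tz":0,"gripper":-1},{"wx":0,"wy":0,"wz":0,"tx":1.5,"ty":0,"tz":0,"gripper":-1},{"wx":0,"wy":0,"wz":0,"tx":1.5,"ty":0,"tz":0,"gripper":-1}]' | grep force; python3 -c "from h import *;foot()"; done
```

```text
force: [0.1, 0.7, -2.3]
grasp_force: 45.0
foot [485.9 189.8  13.4] lean 19.95 F [ 0.1  0.7 -2.3] M [-0.01  0.5   0.03] q [  5.9  -7.2 -37.1 127.7   8.7  41.1 -36.6] 10.92
force: [-0.2, -0.4, -2.5]
grasp_force: 45.0
foot [486.2 191.1  13.6] lean 19.96 F [-0.2 -0.4 -2.5] M [-0.04  0.42  0.04] q [  5.8  -7.1 -37.2 127.6   8.9  41.2 -36.9] 11.17
force: [-0.3, 0.3, -2.1]
grasp_force: 45.0
foot [486.3 192.5  13.8] lean 19.98 F [-0.3  0.3 -2.1] M [-0.01  0.47 -0.04] q [  5.8  -7.  -37.4 127.5   9.1  41.2 -37.2] 11.42
```

```bash
for i in 1 2; do python3 -m creep '[{"wx":0,"wy":0,"wz":0,"tx":1,"ty":0,"tz":0,"gripper":-1},{"wx":0,"wy":0,"wz":0,"tx":1.5,"ty":0,"tz":0,"gripper":-1},{"wx":0,"wy":0,"wz":0,"tx":1.5,"ty":0,"tz":0,"gripper":-1}]' | grep force; python3 -c "from h import *;foot()"; done
```

```text
force: [-0.4, -1.5, -0.4]
grasp_force: 45.0
foot [486.2 193.   13.7] lean 19.95 F [-0.4 -1.5 -0.4] M [-0.54  0.52 -0.21] q [  5.8  -6.9 -37.5 127.4   9.3  41.3 -37.5] 11.67
force: [-1.3, -5.0, 2.0]
grasp_force: 45.0
foot [486.2 193.6  13.7] lean 19.94 F [-1.3 -5.   2. ] M [-1.23  0.45 -0.44] q [  5.7  -6.8 -37.6 127.3   9.5  41.4 -37.8] 11.92
```

```bash
python3 -m creep '[{"wx":0,"wy":0,"wz":0,"tx":-1.2,"ty":0,"tz":0.4,"gripper":-1},{"wx":0,"wy":0,"wz":0,"tx":-1.2,"ty":0,"tz":0.8,"gripper":-1},{"wx":0,"wy":0,"wz":0,"tx":-1.2,"ty":0,"tz":0.8,"gripper":-1}]' | grep force; python3 -c "from h import *;foot()"; python3 -m creep '[{"wx":2.5,"wy":0,"wz":0,"tx":0,"ty":3.9,"tz":0.1,"gripper":-1},{"wx":5,"wy":0,"wz":0,"tx":0,"ty":7.8,"tz":0.3,"gripper":-1},{"wx":7.5,"wy":0,"wz":0,"tx":0,"ty":11.6,"tz":0.8,"gripper":-1},{"wx":10,"wy":0,"wz":0,"tx":0,"ty":15.5,"tz":1.4,"gripper":-1},{"wx":10,"wy":0,"wz":0,"tx":0,"ty":15.5,"tz":1.4,"gripper":-1}]' | grep force; python3 -c "from h import *;foot()"
```

```text
force: [-2.0, -4.9, 2.8]
grasp_force: 45.0
foot [486.6 193.3  13. ] lean 19.96 F [-2.  -4.9  2.8] M [-1.18  0.5  -0.42] q [  5.8  -6.7 -37.6 127.4   9.5  41.2 -37.7] 12.17
force: [-1.6, -5.6, 4.2]
grasp_force: 45.1
foot [488.6 193.6  13.4] lean 9.94 F [-1.6 -5.6  4.2] M [-1.33  0.43 -0.25] q [  6.7   2.1 -35.5 117.8   7.4  51.9 -32.2] 12.58
```

```bash
python3 -m creep '[{"wx":0,"wy":0,"wz":0,"tx":-1,"ty":-0.5,"tz":-0.4,"gripper":-1},{"wx":0,"wy":0,"wz":0,"tx":-1,"ty":-0.5,"tz":-0.4,"gripper":-1},{"wx":0,"wy":0,"wz":0,"tx":-1,"ty":-0.5,"tz":-0.4,"gripper":-1}]' | grep force; python3 - <<'E'
from h import *
foot()
o=get_obs();p,d=snap('wrist');np.save('w7.npy',world('wrist',d,o))
cv2.imwrite('pics/w7.png',cv2.resize(p[:,:,::-1],(768,576),interpolation=cv2.INTER_CUBIC))
E
```

```text
force: [0.6, -3.4, -1.5]
grasp_force: 45.0
foot [485.7 193.5  13.2] lean 10.06 F [ 0.6 -3.4 -1.5] M [-0.56 -0.16 -0.14] q [  6.7   1.6 -35.6 118.2   7.2  51.8 -32. ] 12.83
```

View pics/w7.png

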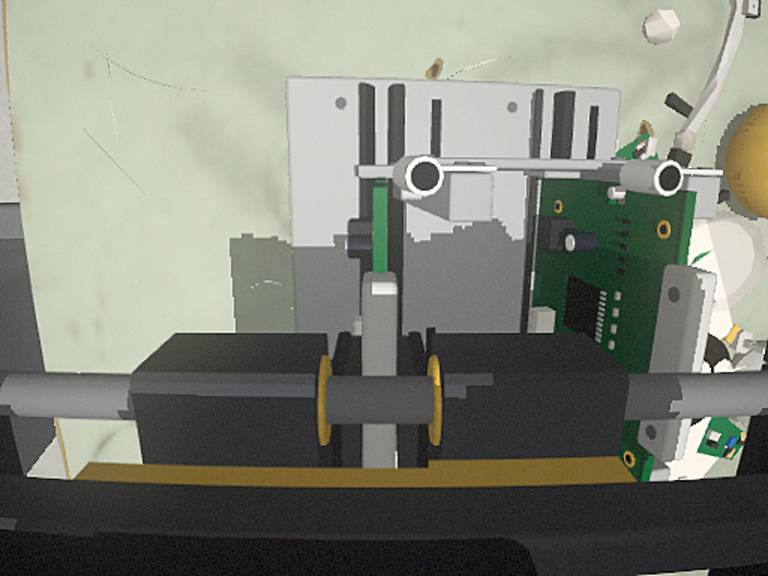

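The board's left edge rests against the stop bar at (375,180), the foot is in the groove, and the posts lie just behind. I'll swing it up in small steps.

```bash
python3 -m creep '[{"wx":1.2,"wy":0,"wz":0,"tx":-0.4,"ty":2.5,"tz":0.2,"gripper":-1},{"wx":2.5,"wy":0,"wz":0,"tx":-0.4,"ty":4.9,"tz":0.4,"gripper":-1},{"wx":2.5,"wy":0,"wz":0,"tx":-0.4,"ty":4.9,"tz":0.4,"gripper":-1},{"wx":2.5,"wy":0,"wz":0,"tx":-0.4,"ty":4.9,"tz":0.4,"gripper":-1}]' | grep force; python3 -c "from h import *;foot()"; python3 -m creep '[{"wx":1,"wy":0,"wz":0,"tx":0,"ty":1.6,"tz":0,"gripper":-1},{"wx":2,"wy":0,"wz":0,"tx":0,"ty":3.1,"tz":0,"gripper":-1},{"wx":2,"wy":0,"wz":0,"tx":0,"ty":3.1,"tz":0,"gripper":-1}]' | grep force; python3 -c "from h import *;foot()"
```

```text
force: [-1.0, -1.4, -0.2]
grasp_force: 45.0
foot [486.8 192.8  12.8] lean 7.38 F [-1.  -1.4 -0.2] M [-0.44  0.22  0.01] q [  6.9   4.2 -35.2 115.6   7.2  54.6 -31.1] 13.22
force: [-6.7, -2.3, 0.3]
grasp_force: 45.2
foot [484.7 192.6  12.2] lean 5.1 F [-6.7 -2.3  0.3] M [-0.4   1.07  0.04] q [  7.    6.2 -35.  113.6   7.   57.  -30.6] 13.47
```

```bash
for i in 1 2; do python3 -m creep '[{"wx":0.7,"wy":0,"wz":0,"tx":0,"ty":1.5,"tz":0,"gripper":-1},{"wx":1.4,"wy":0,"wz":0,"tx":0,"ty":3,"tz":0,"gripper":-1},{"wx":1.4,"wy":0,"wz":0,"tx":0,"ty":3,"tz":0,"gripper":-1}]' | grep force; python3 -c "from h import *;foot()"; done
```

```text
force: [-3.1, -2.3, 0.1]
grasp_force: 45.0
foot [485.3 192.7  12.5] lean 3.71 F [-3.1 -2.3  0.1] M [-0.43  0.61 -0.05] q [  7.    7.5 -34.8 112.2   7.1  58.5 -30.2] 13.72
force: [-3.0, -0.6, -1.7]
grasp_force: 45.0
foot [487.5 192.6  12.6] lean 2.44 F [-3.  -0.6 -1.7] M [-0.41  0.71 -0.04] q [  7.    9.  -34.6 110.7   7.2  59.9 -29.9] 13.97
```

```bash
for i in 1 2; do python3 -m creep '[{"wx":0.6,"wy":0,"wz":0,"tx":0,"ty":1,"tz":0,"gripper":-1},{"wx":1.2,"wy":0,"wz":0,"tx":0,"ty":2,"tz":0,"gripper":-1},{"wx":1.2,"wy":0,"wz":0,"tx":0,"ty":2,"tz":0,"gripper":-1}]' | grep force; python3 -c "from h import *;foot()"; done
```

```text
force: [2.5, -1.0, -4.9]
grasp_force: 45.6
foot [490.4 192.5  13.5] lean 1.53 F [ 2.5 -1.  -4.9] M [-0.28 -0.21  0.02] q [  7.   10.1 -34.4 109.4   7.3  61.1 -29.7] 14.22
force: [-4.9, -2.5, 1.8]
grasp_force: 45.0
foot [487.8 192.3  13.5] lean 0.08 F [-4.9 -2.5  1.8] M [-0.66  0.9  -0.04] q [  6.9  11.2 -34.3 108.3   7.2  62.6 -29.5] 14.47
```

```bash
python3 -m creep '[{"wx":0,"wy":0,"wz":0,"tx":0,"ty":0.5,"tz":1,"gripper":-1},{"wx":0,"wy":0,"wz":0,"tx":0,"ty":1,"tz":1.3,"gripper":-1},{"wx":0,"wy":0,"wz":0,"tx":0,"ty":1,"tz":1.3,"gripper":-1},{"wx":0,"wy":0,"wz":0,"tx":0,"ty":1,"tz":1.3,"gripper":-1}]' | grep force; python3 - <<'E'
from h import *
foot()
o=get_obs();p,d=snap('wrist');np.save('w8.npy',world('wrist',d,o))
cv2.imwrite('pics/w8.png',cv2.resize(p[:,:,::-1],(768,576),interpolation=cv2.INTER_CUBIC))
E
```

```text
force: [-7.6, -3.5, 7.9]
grasp_force: 45.0
foot [487.8 192.3  13. ] lean 0.06 F [-7.6 -3.5  7.9] M [-0.85  1.77  0.02] q [  6.9  11.3 -34.3 108.2   7.3  62.6 -29.5] 14.8
```

View pics/w8.png

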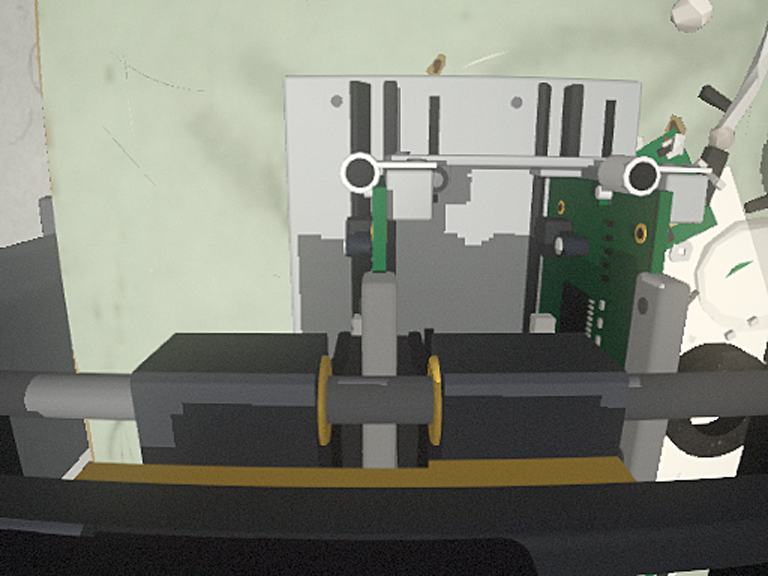

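In the wrist view the left clip nose (ring at 360,172) sits in front of the board's edge (380,190). The rear board's clip sits the same way, so I release.

```bash
python3 -m creep '[{"wx":0,"wy":0,"wz":0,"tx":0,"ty":-0.5,"tz":-0.5,"gripper":-1},{"wx":0,"wy":0,"wz":0,"tx":0,"ty":-0.5,"tz":-0.5,"gripper":0},{"wx":0,"wy":0,"wz":0,"tx":0,"ty":-0.5,"tz":-0.5,"gripper":0},{"wx":0,"wy":0,"wz":0,"tx":0,"ty":-0.5,"tz":-0.5,"gripper":0},{"wx":0,"wy":0,"wz":0,"tx":0,"ty":-0.5,"tz":-0.5,"gripper":0}]' | grep -E 'force|width';python3 -m creep '[{"wx":0,"wy":0,"wz":0,"tx":0,"ty":0,"tz":0,"gripper":0},{"wx":0,"wy":0,"wz":0,"tx":0,"ty":0,"tz":-8,"gripper":0},{"wx":0,"wy":0,"wz":0,"tx":0,"ty":0,"tz":-25,"gripper":0},{"wx":0,"wy":0,"wz":0,"tx":0,"ty":0,"tz":-50,"gripper":0},{"wx":0,"wy":0,"wz":0,"tx":0,"ty":0,"tz":-80,"gripper":0}]'; python3 -m creep '[{"wx":0,"wy":0,"wz":0,"tx":-30,"ty":0,"tz":-20,"gripper":0},{"wx":0,"wy":0,"wz":0,"tx":-60,"ty":0,"tz":-40,"gripper":0},{"wx":0,"wy":0,"wz":0,"tx":-90,"ty":0,"tz":-60,"gripper":0},{"wx":0,"wy":0,"wz":0,"tx":-100,"ty":0,"tz":-70,"gripper":0},{"wx":0,"wy":0,"wz":0,"tx":-100,"ty":0,"tz":-70,"gripper":0}]'
python3 - <<'E'
from h import *
np.set_printoptions(precision=1,suppress=True)
o=get_obs();print(o['time_s']);p,d=snap('wrist');W=world('wrist',d,o);np.save('w9.npy',W)
cv2.imwrite('pics/w9.png',cv2.resize(p[:230,140:420,::-1],(800,600),interpolation=cv2.INTER_CUBIC)) if 0 else cv2.imwrite('pics/w9.png',cv2.resize(p[:,:,::-1],(768,576),interpolation=cv2.INTER_CUBIC))
for q in ['board','board_top','board_face']:
    print(q,[(np.round(r['point'],3).tolist(),round(r['confidence'],2)) for r in nets.place_of(q,'wrist')][:3])
P=W.reshape(-1,3)
s=P[(P[:,2]>.122)&(P[:,2]<.135)&(P[:,0]>.46)&(P[:,0]<.52)&(abs(P[:,1]-.19)<.05)]
print('rail',len(s),np.percentile(s,[2,50,98],axis=0)*1e3)
s=P[(P[:,2]>.109)&(P[:,2]<.121)&(P[:,0]>.46)&(P[:,0]<.52)&(P[:,1]>.11)&(P[:,1]<.28)]
for y in np.arange(.118,.27,.004):
    t=s[abs(s[:,1]-y)<.002]
    if len(t):print(round(y,3),len(t),np.percentile(t[:,0],[2,50,98])*1e3,np.median(t[:,2])*1e3)
E
```

```text
force: [-0.2, -0.4, 0.2]
grip_width: 0.0286
grasp_force: 0.0
time_s: 15.68
tool_pos: [0.4876, 0.1925, 0.182]
tool_rot: [179.9, 0.0, 90.8]
force: [0.1, -0.7, 0.2]
grip_width: 0.0432
grasp_force: 0.0
time_s: 16.1
tool_pos: [0.4915, 0.0898, 0.255]
tool_rot: [179.4, 0.1, 90.4]
force: [1.2, -0.0, -1.0]
grip_width: 0.0434
grasp_force: 0.0
16.1
board [([0.486, 0.193, 0.016], 0.75)]
board_top [([0.484, 0.193, 0.114], 0.55)]
board_face [([0.479, 0.191, 0.066], 0.79)]
rail 1134 [[482.5 158.5 127. ]
 [487.3 191.6 129. ]
 [492.3 224.8 130.5]]
0.122 16 [478.9 482.2 485.5] 111.32471615895615
0.126 112 [477.1 488.9 503.6] 111.15286010814845
0.13 135 [477.8 491.9 503.4] 111.84969555836072
0.134 97 [480.4 492.8 503.4] 112.18280201687087
0.138 99 [486.7 494.6 503.4] 112.45564897467052
0.142 53 [485.7 492.7 503.3] 112.33394500689656
0.146 28 [485.7 487.9 490.1] 117.02690422600226
0.15 26 [485.7 487.5 489.6] 117.38373239505667
0.154 24 [485.7 487.4 489.2] 117.47013039471668
0.158 1 [489.1 489.1 489.1] 118.61686997475901
0.214 1 [481.5 481.5 481.5] 120.58938197891736
0.23 19 [484.6 486.2 487.9] 117.3148862994382
0.234 28 [484.6 486.2 488.6] 116.89959599652187
0.238 29 [484.5 487.  488.6] 116.77345541466408
0.242 23 [487.6 495.3 501.5] 110.9695543875838
```

View pics/w9.png

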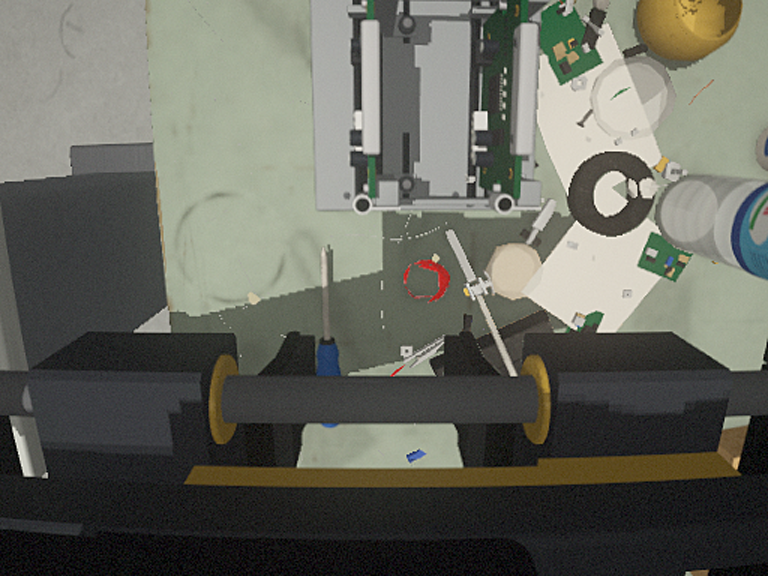

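The board stands upright in the front slot: rail at x = 0.487, matching the slot, foot on the floor. Both clip noses, the right one at (362,205), are sprung in ahead of its edges, matching the rear board, and the gripper is clear.

```bash
python3 -c "
from h import *
print(env.sign_off())"
```

```text
the job is handed in; nothing more can be done
None
```

The large board is clipped into the front slot of the rack, components to the front and let go, and I've handed the job in at about 16 s of the 53 s. In the last wrist picture it stood upright with both clips sprung in. I didn't re-measure the small board, screwdriver, phone or pliers. The judge's verdict wasn't shown.

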